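Start the stirrer under the conical flask

TASK

Start stirring under the conical flask: with the fingertips gently press the round key directly in front of the flask's place fully down and let it come up again, then press the long bar-shaped start key in the same way and withdraw. Do not press any other key, do not touch the three vessels, and leave the other things on the bench where they are.

Things in the scene. Friction and masses are not known exactly. Their poses are not given: they have to be found in the camera images.
- stirrer: Three-place magnetic stirrer, white case fixed to the bench, 300 mm deep (x) by 490 wide (y). Origin: centre of its underside; x from the key strip (robot side) to the back, y to the robot's left, z up. Front strip 70 mm deep, 50 mm high; deck behind it 65 mm high, with three steel discs 110 mm across, tops at 68 mm. Five white keys in a row along y on the strip at x = -122 mm. Place and yaw vary.
- flask: The conical flask: white plastic, 84 mm wide at the foot, tapering to a narrow 34 mm neck with a stopper, 146 mm tall, loose, standing upright on one of the three discs. Origin: centre of its underside.
- jar: Squat straight jar with a wide screw lid, white plastic, 88 mm across, 80 mm tall, loose, on another disc. Origin: centre of its underside.
- beaker: Open straight beaker, white plastic, 76 mm across, 110 mm tall, loose, on the remaining disc. Origin: centre of its underside.
- reagent: Bystander: reagent bottle, 64 mm across, 110 mm tall, standing on the bench left of the stirrer. Origin: centre of its underside.
- pot: Bystander: small clear sample pot, 44 mm across, 50 mm tall, standing on the bench right of the stirrer. Origin: centre of its underside.
- spatula: Bystander: narrow steel lab spatula, 160 mm long, 14 mm wide, 5 mm thick, lying on the bench between the robot's base and the stirrer, to the left. Origin: middle of its underside.
- place_left (a point): Centre of the top of the left (+y) steel disc, at (35, 150, 68) mm in the stirrer's frame. A vessel stands within 12 mm of it.
- key_left_top (a point): Centre of the top face of the round key (28 mm across) directly in front of the left (+y) disc, 157 mm nearer the robot than the disc's centre; key top 60 mm above the bench when up. Axes as the stirrer's; the point goes down with the key.
- key_left (a joint): How far the left (+y) round key is pressed, m: 0 up, 0.006 fully down. A spring brings it back up: about 1.6 N to start it, 4 N fully down.
- place_mid (a point): Centre of the top of the middle steel disc, at (35, 20, 68) mm in the stirrer's frame. A vessel stands within 12 mm of it.
- key_mid_top (a point): Centre of the top face of the round key (28 mm across) directly in front of the middle disc, 157 mm nearer the robot than the disc's centre; key top 60 mm above the bench when up. Axes as the stirrer's; the point goes down with the key.
- key_mid (a joint): How far the middle round key is pressed, m: 0 up, 0.006 fully down. A spring brings it back up: about 1.6 N to start it, 4 N fully down.
- place_right (a point): Centre of the top of the right (-y) steel disc, at (35, -110, 68) mm in the stirrer's frame. A vessel stands within 12 mm of it.
- key_right_top (a point): Centre of the top face of the round key (28 mm across) directly in front of the right (-y) disc, 157 mm nearer the robot than the disc's centre; key top 60 mm above the bench when up. Axes as the stirrer's; the point goes down with the key.
- key_right (a joint): How far the right (-y) round key is pressed, m: 0 up, 0.006 fully down. A spring brings it back up: about 1.6 N to start it, 4 N fully down.
- key_start_top (a point): Centre of the top face of the long bar-shaped start key (54 mm along y by 24 mm) at the right (-y) end of the key row, at y = -195 mm in the stirrer's frame, 60 mm above the bench when up. Axes as the stirrer's; the point goes down with the key.
- key_start (a joint): How far the start key is pressed, m: 0 up, 0.006 fully down. Same spring as the round keys.
- key_stop_top (a point): Centre of the top face of the small square stop key (22 mm) at the left (+y) end of the key row, at y = 218 mm in the stirrer's frame, 60 mm above the bench when up. Axes as the stirrer's; the point goes down with the key.
- key_stop (a joint): How far the stop key is pressed, m: 0 up, 0.006 fully down. Same spring as the round keys.

How it is judged:
By the outcome, as a careful person would: the job done as asked, in the order asked, and still so for the second after the job is handed in, with the robot touching nothing.
It also fails if it takes over 32 s, if anything falls off the work surface, if the arm or the gripper's body presses on something with over 40 N, if the wrist force passes 120 N, or if a joint passes its speed limit or range.

ROBOT

A 7-joint arm with a two-finger parallel gripper is mounted at the origin on the work surface. World frame = base frame: x ahead of the robot, y to its left, z up, the work surface at z = 0. Lengths are in mm, angles in rad, forces in N, time in s.
With the tool pointing down it reaches from about 400 to 875 mm from the base axis. Payload 19.3 kg.
Tool frame: the origin (TCP) lies at the very end of the fingers, on their centre line; the grasp point (between the pads) lies 19 mm behind it (grip_point_offset is the z of the grasp point in the tool frame, in mm); z points along the fingers, y is the line along which they close (so a half turn about z gives the same grasp; the last joint's range is limited). The gripper opens to 85 mm and grips with 20 to 120 N. Pads are 22 mm wide; open, the fingers measure 114 mm over their backs; the gripper's body (76 mm by 85 mm) begins 54 mm behind the grasp point. The pads swing forward as they close: fully open they stand 13 mm farther back than shut.
Start: joints at [-1.379, 0.521, -0.036, 1.599, 0.021, 1.021, -0.113], TCP at [161.782, 603.69, 231.291] pointing down, gripper open.
Joint ranges: [-2.91, 2.91], [-0.3, 2.13], [-1.5, 1.42], [0.17, 2.43], [-1.26, 4.41], [0.16, 1.93], [-2.52, 2.52]. Speed limits (rad/s): [1.89, 1.89, 2.39, 2.39, 3.01, 3.01, 3.01].

INTERFACE

Orientations are given as a 3x3 rotation matrix whose columns are the frame's x, y, z axes.
In Python, from workcell import movep, movel, goto_joints, open_gripper, clamp, wait, inverse_kinematics, read_state, camera, PlanningError, finish_job, grip_point_offset gives the robot as it stands. Calls block until the motion is done:
- movep(position, orientation): joint-space move of the TCP to a pose.
- movel(position, frame=None, max_speed=150, guard=None): straight line of the TCP; frame=None keeps the orientation; max_speed is the mean speed in mm/s. With guard (N) it stops when the force on the tool has changed by that much, and returns True; else False.
- goto_joints(angles): joint-space move.
- open_gripper() and clamp(): open the fingers fully, or close them until they stop; the grip force is fixed at half the most.
- wait(seconds).
- inverse_kinematics(position, orientation): joint angles nearest the present ones, or None.
- read_state(): the state.
- camera(name): name is "side" or "top"; returns a dict with "image" (420x560x3 uint8, blue, green, red), "range_z" (420x560 float32, mm along the optical axis (not along the pixel's ray), 0 where there is no reading), "fx", "fy", "cx", "cy" (pixels), "dist_coeffs" ([k1, k2, p1, p2, k3] as OpenCV has them; the pictures are not rectified), "cam_to_world" (4x4, takes a point from camera to world coordinates). Camera axes: x right, y up, looking along -z (the intrinsics and any distortion apply to the point x, -y, -z); pixel columns grow to the right and rows downward; lengths in mm; the calibration is good to about 2 mm. A picture is of the moment at which its call begins.
A pose or a line that the arm cannot do raises PlanningError and nothing moves.
- finish_job(): hands the job in; it is judged then, once.
The state is a dict: "time": time; "qpos": joint angles; "qvel": joint speeds; "joint_efforts": joint torques, N m; "eef_pos": TCP position; "tool_rot": TCP orientation; "ft_force": force on the tool from outside, world axes, zero at the start; "torque": the same for the moment, N m; "finger_gap": finger opening in mm; "gripper_force": force on a finger pad.
Only numpy, scipy, OpenCV 4.12 (cv2) and the standard library are available. Lean on these libraries where they do the work, as an engineer would, in place of code of your own. Each camera call takes 0.05 s, during which the arm holds its last target. There are 200 camera calls.

## Working session

There is one attempt and no reset: what is moved stays moved. The work goes in short steps, each a Python script; the robot and the scene stay as the last script left them, time stands still between calls to the robot, and variables do not carry over. Pictures are saved under pics/ and viewed, at most 10 in all, crops included, and the job is handed in when it is done.

```bash
mkdir -p pics; ls; python3 - <<'E'
from workcell import *
import cv2,numpy as np
for n in("top","side"):
    c=camera(n);cv2.imwrite(f"pics/{n}0.png",c["image"]);np.savez(f"{n}0.npz",**c)
    print(n,c["fx"],c["cx"],c["cy"],c["dist_coeffs"],np.round(c["cam_to_world"],3).tolist(),(c["range_z"]>0).mean())
print(read_state()["time"],read_state()["ft_force"])
E
```

```text
pics
top 403.24564309067995 277.1259130918281 205.75650535581764 [-0.00426393  0.          0.          0.          0.        ] [[0.009, 0.987, -0.162, 369.169], [-1.0, 0.01, 0.007, 24.654], [0.009, 0.162, 0.987, 1075.777], [0.0, 0.0, 0.0, 1.0]] 0.9961437074829932
side 381.28762404837113 279.63470135252913 210.00314240071495 [-0.0826877  0.         0.         0.         0.       ] [[0.849, 0.374, -0.373, 214.054], [-0.528, 0.609, -0.592, -511.604], [0.006, 0.7, 0.714, 717.504], [0.0, 0.0, 0.0, 1.0]] 0.9958843537414966
0.1 [-0.13488807  0.53165677  0.09529075]
```

View pics/top0.png

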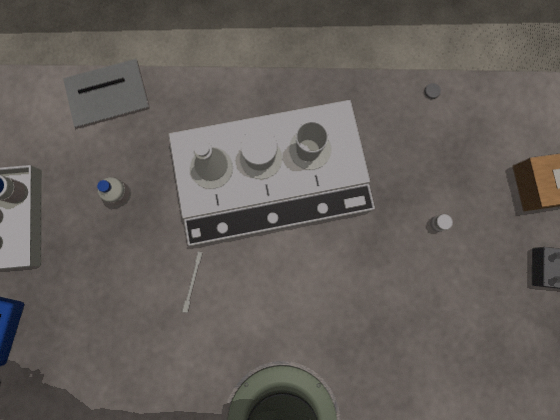

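View pics/side0.png

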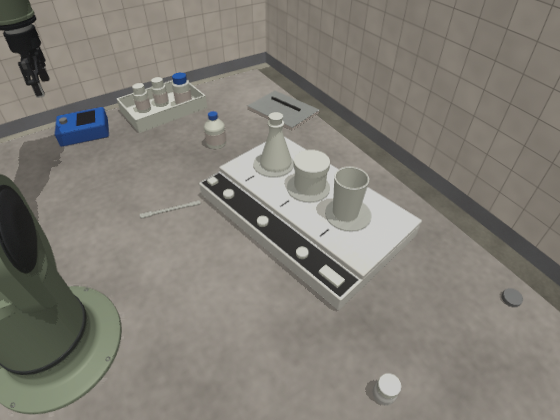

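The flask is on the left disc. In the top view the key row runs: stop (196,232), left (222,228), mid (273,218), right (323,208), start (355,202). Next I'll measure the keys in both views.

```bash
cat > loc.py <<'E'
import cv2,numpy as np
K=np.array([[-122,218],[-122,150],[-122,20],[-122,-110],[-122,-195]],float)
def ray(c,uv):
    Km=np.array([[c["fx"],0,c["cx"]],[0,c["fy"],c["cy"]],[0,0,1]],float)
    p=cv2.undistortPoints(np.array(uv,float).reshape(-1,1,2),Km,c["dist_coeffs"]).reshape(-1,2)
    T=c["cam_to_world"]
    return T[:3,3],np.c_[p[:,0],-p[:,1],-np.ones(len(p))]@T[:3,:3].T
def onplane(c,uv,z):
    o,d=ray(c,uv); return (o+d*((z-o[2])/d[:,2])[:,None])[:,:2]
def blobs(c,seeds):
    g=cv2.cvtColor(c["image"],cv2.COLOR_BGR2GRAY); out=[]
    for u,v in seeds:
        r=22; u0,v0=u-r,v-r
        p=g[v0:v+r,u0:u+r]
        m=(p>105).astype(np.uint8)
        n,l,s,ce=cv2.connectedComponentsWithStats(m,connectivity=4)
        k=l[r,r]; out.append((ce[k]+[u0,v0],s[k,4],k))
    return out
def fit(P):
    a,b=K.mean(0),P.mean(0); H=(K-a).T@(P-b)
    yaw=np.arctan2(H[0,1]-H[1,0],H[0,0]+H[1,1])
    R=np.array([[np.cos(yaw),-np.sin(yaw)],[np.sin(yaw),np.cos(yaw)]])
    t=b-R@a; return yaw,t,R,np.linalg.norm(P-(K@R.T+t),axis=1)
E
python3 - <<'E'
from loc import *
np.set_printoptions(precision=1,suppress=True)
S={"top":[(196,232),(222,228),(273,218),(323,208),(355,202)],"side":[(212,181),(228,194),(262,221),(302,253),(331,275)]}
for n in S:
    c=np.load(n+"0.npz"); b=blobs(c,S[n]); P=onplane(c,[x[0] for x in b],60)
    print(n,[(x[0].round(1).tolist(),x[1],x[2]) for x in b]); print(P.tolist()); y,t,R,e=fit(P); print(y,t,e,(K@R.T+t).tolist())
    g=c["range_z"]
    for x in b:
        u,v=x[0].round().astype(int); o,d=ray(c,[x[0]]); print("z",o[2]+d[0,2]*g[v,u],end=' ')
    print()
E
```

```text
top [([195.7, 232.4], np.int32(72), np.int32(3)), ([222.0, 227.3], np.int32(91), np.int32(2)), ([272.5, 217.5], np.int32(88), np.int32(2)), ([322.4, 207.6], np.int32(87), np.int32(3)), ([354.4, 201.4], np.int32(186), np.int32(3))]
[[466.0187454040152, 221.9418490766899], [479.7094617703335, 156.0877512348454], [505.92462265915253, 28.716387624487005], [532.7727454406893, -98.30599103992958], [549.7697740381586, -180.63111033791543]]
0.20526781086382176 [629.7  34.2] [0.8 0.1 0.3 0.1 1. ] [[465.78783761050204, 222.73367269887115], [479.64823380282485, 156.16123532880147], [506.14605005285375, 28.890399180138957], [532.6438663028827, -98.38043696852357], [549.9693615432861, -181.59598368111062]]
z 56.91201471365332 z 58.41437132068904 z 57.913996525840275 z 59.438857968195975 z 60.45568162644008 
side [([208.0, 177.7], np.int32(1442), np.int32(1)), ([228.0, 193.3], np.int32(91), np.int32(3)), ([262.4, 220.6], np.int32(106), np.int32(3)), ([301.8, 251.9], np.int32(126), np.int32(2)), ([331.3, 275.5], np.int32(286), np.int32(2))]
[[459.39476480205326, 233.90768193112365], [477.5441697126047, 151.94202577014903], [504.4209003780843, 25.367058622251534], [530.9886975941758, -100.39505221023973], [548.3827234332348, -184.08898839765732]]
0.20942408055448467 [626.9  34.5] [11.9  4.1  3.4  2.   2.5] [[462.2758762896714, 222.34611800105273], [476.4128449729704, 155.83186301426497], [503.4394027498656, 28.672257892464817], [530.4659605267608, -98.48734722933533], [548.1371713808846, -181.63016596282006]]
z 49.10521924125658 z 58.78046180848014 z 60.939797069486644 z 61.68464782564263 z 61.30884063237011
```

```bash
python3 - <<'E'
from workcell import *
import numpy as np
np.set_printoptions(precision=3,suppress=True)
s=read_state(); print(s["tool_rot"],s["eef_pos"],s["qpos"])
for k in range(4):
    a=0.207+k*np.pi/2; c,n=np.cos(a),np.sin(a)
    R=np.array([[c,n,0],[n,-c,0],[0,0,-1]])
    for p in([478.5,155.3,200],[478.5,155.3,54],[549,-182.2,54]): print(k,p,inverse_kinematics(p,R))
E
```

```text
[[-0.966  0.259 -0.   ]
 [ 0.259  0.966 -0.001]
 [-0.    -0.001 -1.   ]] [161.724 603.417 230.8  ] [-1.379  0.522 -0.036  1.6    0.021  1.021 -0.113]
0 [478.5, 155.3, 200] [-0.933  0.448  0.672  1.974 -0.37   0.843 -1.422]
0 [478.5, 155.3, 54] [-0.752  0.669  0.441  2.063 -0.555  0.526 -1.269]
0 [549, -182.2, 54] [-0.134  0.77   0.52   1.869 -0.597  0.663 -0.616]
1 [478.5, 155.3, 200] [-0.749  0.397  0.414  1.965 -0.215  0.821 -0.01 ]
1 [478.5, 155.3, 54] [-0.629  0.634  0.267  2.057 -0.338  0.491  0.096]
1 [549, -182.2, 54] [-0.039  0.733  0.374  1.864 -0.431  0.625  0.808]
2 [478.5, 155.3, 200] [-0.502  0.371  0.09   1.953 -0.045  0.819  1.39 ]
2 [478.5, 155.3, 54] [-0.409  0.61  -0.03   2.046  0.037  0.486  1.312]
2 [549, -182.2, 54] [ 0.196  0.691  0.031  1.851 -0.035  0.6    2.027]
3 [478.5, 155.3, 200] [ 0.447  0.679 -1.271  1.909  0.728  1.123  2.234]
3 [478.5, 155.3, 54] [-0.142  0.633 -0.387  2.032  0.436  0.556  2.512]
3 [549, -182.2, 54] [-0.466  1.167  1.216  1.884 -1.262  1.132 -1.66 ]
```

```bash
cat > press.py <<'E'
from workcell import *
import numpy as np
a=0.207+np.pi/2; c,n=np.cos(a),np.sin(a)
R=np.array([[c,n,0],[n,-c,0],[0,0,-1]])
def show(t):
    s=read_state(); print(t,round(s["time"],2),np.round(s["eef_pos"],1),np.round(s["ft_force"],1))
def press(p,guard=7,low=50):
    movel([*p,66],max_speed=80); wait(.15); show("above")
    print(movel([*p,low],max_speed=10,guard=guard)); show("down")
    wait(.1); show("held")
    movel([*p,110],max_speed=60); show("up")
E
python3 - <<'E'
from press import *
clamp(); show("clamped")
movep([478.5,155.3,180],R); show("over")
movel([478.5,155.3,90]); show("near")
import cv2
for k in("top","side"):
    cv2.imwrite(f"pics/{k}1.png",camera(k)["image"][130:290,140:420].repeat(2,0).repeat(2,1))
E
```

```text
clamped 0.87 [161.8 603.7 231.3] [ 0.1 -0.5 -0.5]
over 2.86 [478.4 156.4 180. ] [-0.1 -0.6  0.4]
near 3.61 [478.8 155.4  90.5] [-0.   0.1  0.9]
```

View pics/side1.png

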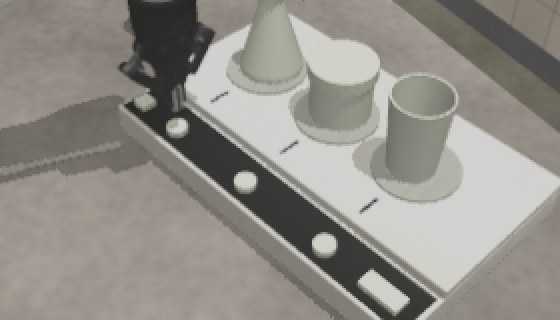

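The crop shows the closed fingertips, about (178,98), just above the left round key (177,128), with the flask on its disc behind. Pressing now.

```bash
python3 - <<'E'
from press import *
press([478.5,155.3])
E
```

```text
above 4.31 [478.7 155.3  66.4] [ 0.4  0.4 -0.2]
True
down 5.43 [478.5 155.3  54. ] [-1.3  0.   9.8]
held 5.53 [478.6 155.3  54. ] [-0.8 -0.7 10.1]
up 6.62 [478.3 155.3 109.7] [-0.3 -0.2 -0.7]
```

The left key bottomed out at z = 54.0 with about 10 N, so it went fully down. Now the start key.

```bash
python3 - <<'E'
from press import *
import cv2
movel([549,-182.2,110],max_speed=150)
press([549,-182.2])
movel([549,-182.2,200]); 
movel([480,-300,230]); show("away")
for k in("top","side"): cv2.imwrite(f"pics/{k}2.png",camera(k)["image"])
E
```

```text
above 9.93 [ 549.3 -182.3   66.5] [ 0.8  0.2 -0.4]
True
down 11.05 [ 549.  -182.2   54. ] [-0.4  0.9  8.9]
held 11.15 [ 549.  -182.2   54. ] [-1.   0.2  9.7]
up 12.24 [ 548.8 -182.1  109.6] [-1.3 -0.3 -0.5]
away 14.07 [ 480.4 -299.1  229.7] [ 0.3  0.3 -0.7]
```

View pics/side2.png

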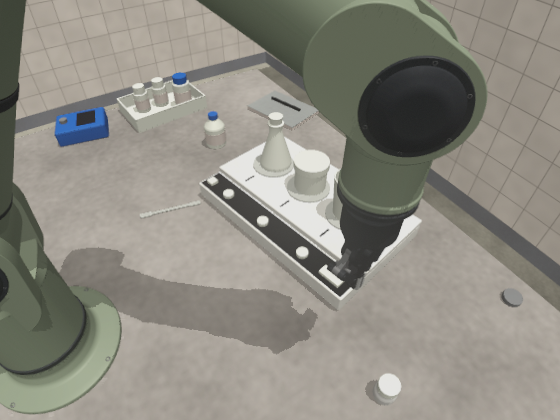

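View pics/top2.png

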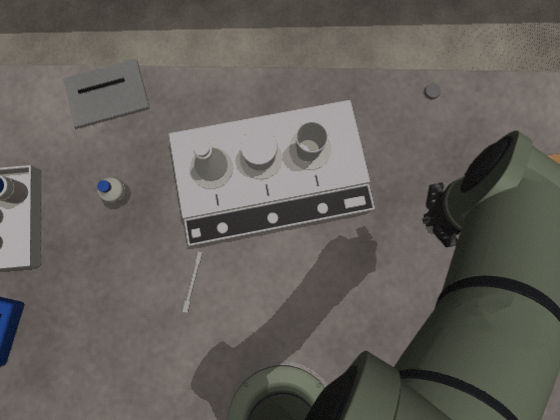

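The vessels (203,160), (260,152) and (312,140), the reagent bottle and the spatula are where they were. The pot, at (388,388) in the side view, hasn't moved either. All keys are up and the arm is clear, so I'm handing in.

```bash
python3 -c "
from workcell import *
print(finish_job())"
```

```text
the job is handed in; nothing more can be done
None
```

I pressed the left round key (in front of the flask) and then the start key, each fully down with about 10 N and released; nothing else moved, the arm is clear, and I handed the job in at about 14 s.

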